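# Fasten the larger sample case

### The job

The larger of the two sample cases is packed and its lid is shut: swing its hasp over the catch and push it down fully flat, so that the catch's loop stands up through the slot. Leave the hasp of the smaller case, which is still in use, as it is.

Things in the scene. Friction and masses are not known exactly. Their poses are not given: they have to be found in the camera images.
- hasp (a joint): Angle (rad) of the larger case's hasp, a flat steel plate 75 mm long from hinge axis to tip, 46 wide, 4 thick, slotted from 28 to 47 mm. 0: flat over the catch, against its stop, underside 4 mm above the case's top; pi/2: upright; starts thrown back over the lid at 1.8 to 2.35. A friction hinge (0.1 N m: 1 to 2 N at the tip) keeps it where it is left: it does not fall by itself.
- hasp_hinge (a point): Middle of the larger case's hasp hinge axis, 6 mm above the case's flat top. Frame: the fixed case's; z up, y along the hinge axis, -x the way the hasp points once over the catch. Case: aluminium, black corners, 220 (x) by 280 (y) by 100 mm high, its centre 5 mm to +x of here. The lid is on the +x side; by its rear corners, 80 to 110 mm to either side, stand a 55 mm jar and a flat dish.
- catch_top (a point): Top of the larger case's catch: an upright loop of 5 mm steel bar, 22 mm wide, standing 18 mm above the case's front ledge, 37 mm from the hinge axis. It passes through the hasp's slot. It is fixed.
- small_hasp_tip (a point): Middle of the tip edge of the other hasp, 65 mm long and also thrown back, on the smaller case (170 by 150 mm, 70 mm high, same make). To be left as it is. The two cases stand side by side, either one on the left.

How it is judged:
By the outcome, as a careful person would: the job done as asked, in the order asked, and still so for the second after the job is handed in, with the robot touching nothing.
It also fails if it takes over 29 s, if anything falls off the work surface, if the arm or the gripper's body presses on something with over 40 N, if the wrist force passes 120 N, or if a joint passes its speed limit or range.

### The arm

A 6-joint arm with a two-finger parallel gripper is mounted at the origin on the work surface. World frame = base frame: x ahead of the robot, y to its left, z up, the work surface at z = 0. Lengths are in mm, angles in rad, forces in N, time in s.
With the tool pointing down it reaches from about 300 to 950 mm from the base axis. Payload 3.1 kg.
Tool frame: the origin (TCP) lies midway between the tips of the shut fingers; the grasp point (between the pads) lies bot.hold_point_z behind it (bot.hold_point_z is the distance from the TCP to the grasp point, in mm); z points along the fingers, y is the line along which they close (so a half turn about z gives the same grasp; the last joint's range is limited). The gripper opens to 85 mm and grips with 20 to 120 N. Pads are 22 mm wide; open, the fingers measure 114 mm over their backs; the gripper's body (76 mm by 85 mm) begins 54 mm behind the grasp point. The pads swing forward as they close: fully open they stand 13 mm farther back than shut.
Start: joints at [-1.23, 0.308, 1.634, -0, 1.2, -0.07], TCP at [249.564, -573.018, 231.272] pointing down, gripper open.
Joint ranges: [-3.06, 3.06], [-0.79, 1.96], [0.05, 2.63], [-1.19, 4.34], [0.05, 2.64], [-2.94, 2.94]. Speed limits (rad/s): [2.79, 2.79, 3.14, 3.14, 3.14, 3.14].

### API

Orientations are given as a 3x3 rotation matrix whose columns are the frame's x, y, z axes.
In Python, from rig import bot, effector, inverse_kinematics, cams, job, readout gives the robot as it stands. Calls block until the motion is done:
- bot.move_ptp(position, orientation): joint-space move of the TCP to a pose.
- bot.move_linear(position, rotation=None, feed=150, until_force=None): straight line of the TCP; rotation=None keeps the orientation; feed is the mean speed in mm/s. With until_force (N) it stops when the force on the tool has changed by that much, and returns True; else False.
- bot.move_joints(angles): joint-space move.
- effector.command_gripper(opening, squeeze=None): opening from 0.0 (shut) to 1.0 (fully open); squeeze is the grip in N (None keeps the last); returns when the fingers have stopped.
- bot.wait(seconds).
- inverse_kinematics(position, orientation): joint angles nearest the present ones, or None.
- cams.capture(name): name is "scene" or "top"; returns a dict with "pixels" (420x560x3 uint8, red, green, blue), "depth" (420x560 float32, mm along the optical axis (not along the pixel's ray), 0 where there is no reading), "fx", "fy", "cx", "cy" (pixels), "xyz" and "rotation" of the camera in the world. Camera axes: x right, y up, looking along -z (the intrinsics and any distortion apply to the point x, -y, -z); pixel columns grow to the right and rows downward; lengths in mm; the calibration is good to about 2 mm. A picture is of the moment at which its call begins.
A pose or a line that the arm cannot do raises bot.IKError and nothing moves.
- job.sign_off(): hands the job in; it is judged then, once.
Readings, each from a call of its own:
- readout.get_clock(): time.
- readout.get_qpos(): joint angles.
- readout.get_joint_vel(): joint speeds.
- readout.get_joint_efforts(): joint torques, N m.
- readout.get_tool_pos(): TCP position.
- readout.get_orientation(): TCP orientation.
- readout.get_contact_force(): force on the tool from outside, world axes, zero at the start.
- readout.get_torque(): the same for the moment, N m.
- readout.get_opening(): opening from 0.0 (shut) to 1.0 (fully open).
- readout.get_finger_force(): force on a finger pad.
Only numpy, scipy, OpenCV 4.12 (cv2) and the standard library are available. Lean on these libraries where they do the work, as an engineer would, in place of code of your own. Each camera call takes 0.05 s, during which the arm holds its last target. There are 200 camera calls.

## Working session

There is one attempt and no reset: what is moved stays moved. The work goes in short steps, each a Python script; the robot and the scene stay as the last script left them, time stands still between calls to the robot, and variables do not carry over. Pictures are saved under pics/ and viewed, at most 10 in all, crops included, and the job is handed in when it is done.

```bash
mkdir -p pics; ls
cat > h.py <<'E'
import numpy as np, cv2
from rig import bot, effector, inverse_kinematics, cams, job, readout
def cap(n,save=None):
    c=cams.capture(n)
    if save: cv2.imwrite('pics/'+save,cv2.cvtColor(c['pixels'],cv2.COLOR_RGB2BGR))
    return c
def cloud(c):
    h,w=c['depth'].shape; u,v=np.meshgrid(np.arange(w),np.arange(h)); d=c['depth']
    p=np.stack([(u-c['cx'])/c['fx']*d,-(v-c['cy'])/c['fy']*d,-d],-1)
    P=p@np.array(c['rotation']).T+np.array(c['xyz']); P[d==0]=np.nan
    return P
E
python3 - <<'E'
from h import *
for n in('top','scene'):
    c=cap(n,n+'0.png'); print(n,c['xyz'],np.round(c['rotation'],3).tolist(),c['fx'],c['cx'],c['cy'],[k for k in c])
    np.save(n+'0.npy',cloud(c)); 
print(bot.hold_point_z,readout.get_clock())
a=cv2.imread('pics/top0.png');b=cv2.imread('pics/scene0.png')
E
```

```text
pics
top [405.84924407   6.4371581  910.61298536] [[-0.01, 0.991, -0.132], [-1.0, -0.009, 0.004], [0.003, 0.132, 0.991]] 406.92720465906865 278.2724523687148 215.36636033953636 ['pixels', 'depth', 'fx', 'fy', 'cx', 'cy', 'xyz', 'rotation']
scene [ 959.05552779 -411.75271529  785.67309449] [[0.697, -0.532, 0.481], [0.717, 0.529, -0.454], [-0.012, 0.661, 0.75]] 468.27759318710724 277.85573300990467 211.10088832490385 ['pixels', 'depth', 'fx', 'fy', 'cx', 'cy', 'xyz', 'rotation']
18.700000000000003 0.1
```

View pics/top0.png

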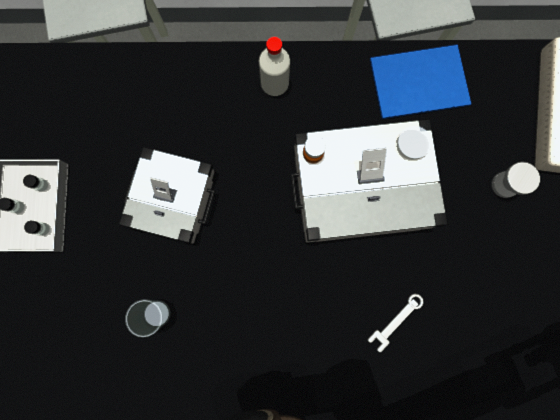

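View pics/scene0.png

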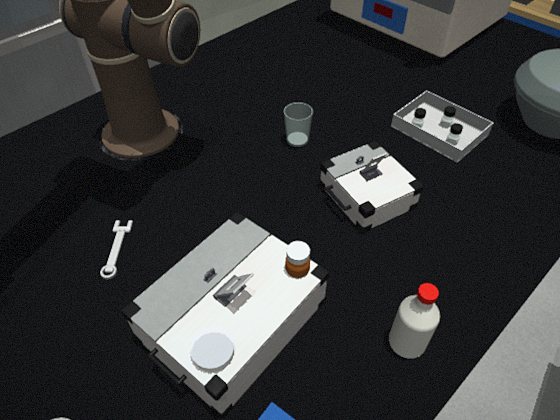

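The larger case is at top pixel (370,180). Its hasp is around (373,163), thrown back over the white lid, and the catch is at (374,198). The jar (314,150) and dish (412,145) stand on the lid. The smaller case is at (168,195).

```bash
python3 - <<'E'
from h import *
P=np.load('top0.npy'); Q=np.load('scene0.npy')
def show(P,m,s):
    X=P[m]; print(s,len(X),np.round(np.nanmean(X,0),1),np.round(np.nanpercentile(X,[2,50,98],axis=0),1).tolist())
u,v=np.meshgrid(np.arange(560),np.arange(420))
box=(u>285)&(u<455)&(v>115)&(v<250)
top=box&(abs(P[...,2]-100)<7)
show(P,top,'casetop')
r=cv2.minAreaRect(P[top][:,:2].astype(np.float32)); print(r, cv2.boxPoints(r))
cen=(u>350)&(u<395)&(v>140)&(v<215)
hi=cen&(P[...,2]>107); show(P,hi,'hasp+catch top')
for vv in range(140,206,3):
    print(vv,[ (int(P[vv,uu,0]),int(P[vv,uu,1]),int(P[vv,uu,2])) if np.isfinite(P[vv,uu,0]) else None for uu in (358,364,370,374,378,384)])
c2=(abs(Q[...,0]-np.nanmean(P[hi][:,0]))<80)&(abs(Q[...,1]-np.nanmean(P[hi][:,1]))<35)&(Q[...,2]>106)&(Q[...,2]<200)
show(Q,c2,'scene hi')
np.save('haspQ.npy',Q[c2]);
E
python3 - <<'E'
import cv2
a=cv2.imread('pics/top0.png')[130:220,340:410];b=cv2.imread('pics/scene0.png')[250:325,180:280]
a=cv2.resize(a,None,fx=6,fy=6,interpolation=2);b=cv2.resize(b,(380,285),interpolation=2)
import numpy as np
o=np.zeros((540,800,3),np.uint8);o[:,:420]=a;o[:285,420:]=b
cv2.imwrite('pics/z.png',o)
E
```

```text
casetop 12384 [ 576.4 -180.9   99.8] [[478.3, -320.3, 96.2], [569.7, -175.2, 99.8], [696.6, -47.8, 103.0]]
((588.4771728515625, -184.343017578125), (223.4644775390625, 283.0097351074219), 5.9258952140808105) [[ 462.73276   -55.129784]
 [ 491.95126  -336.6272  ]
 [ 714.22156  -313.55624 ]
 [ 685.00305   -32.058838]]
hasp+catch top 738 [ 602.9 -182.2  135.4] [[546.0, -205.6, 108.4], [603.0, -182.4, 133.0], [630.2, -159.3, 165.0]]
140 [(668, -162, 100), (668, -175, 99), (668, -187, 99), (668, -195, 100), (668, -203, 99), (667, -215, 101)]
143 [(663, -162, 98), (663, -175, 96), (661, -186, 100), (661, -195, 100), (662, -203, 99), (662, -216, 98)]
146 [(656, -162, 97), (655, -174, 101), (655, -186, 101), (656, -195, 98), (655, -203, 99), (656, -216, 98)]
149 [(649, -161, 100), (649, -174, 100), (630, -171, 163), (630, -179, 163), (630, -186, 164), (630, -198, 163)]
152 [(642, -161, 103), (624, -160, 162), (624, -171, 163), (625, -179, 159), (624, -186, 161), (625, -198, 159)]
155 [(637, -161, 99), (620, -161, 156), (620, -172, 157), (620, -180, 156), (620, -188, 155), (621, -199, 154)]
15
[... 1182 characters left out ...]
 98), (568, -200, 95), (568, -213, 94)]
191 [(563, -159, 94), (563, -172, 92), (562, -183, 98), (561, -191, 99), (561, -199, 98), (561, -211, 100)]
194 [(555, -158, 99), (555, -170, 100), (555, -182, 101), (555, -190, 99), (555, -198, 100), (555, -211, 100)]
197 [(549, -158, 99), (549, -169, 102), (546, -179, 113), (546, -186, 115), (546, -194, 115), (549, -210, 100)]
200 [(543, -157, 102), (544, -171, 95), (543, -182, 100), (542, -190, 101), (543, -198, 100), (543, -210, 99)]
203 [(537, -158, 99), (537, -169, 100), (537, -182, 99), (537, -190, 97), (536, -198, 101), (536, -210, 100)]
scene hi 459 [ 599.7 -183.7  133.6] [[544.6, -207.1, 107.6], [600.0, -184.5, 127.8], [631.0, -159.0, 164.6]]
```

View pics/z.png

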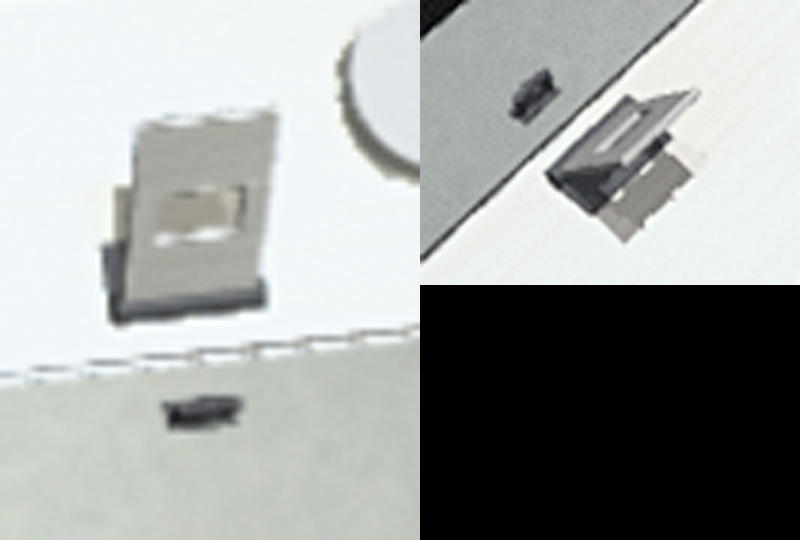

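The crop shows the hasp leaning back over the lid, with its tip about (630,-185,164), so θ is about 2.25. The catch is at (546,-187), slightly off the hinge's perpendicular. That puts the hinge at about (583,-184.5,106), with the case yawed 5.9°. I'll shut the fingers, come down behind the hasp, sweep it over and press.

```bash
cat >> h.py <<'E'
a=np.radians(5.93); XC=np.array([np.cos(a),np.sin(a)]); YC=np.array([-np.sin(a),np.cos(a)]); H=np.array([583.,-184.5])
def pose(left,z): return np.r_[H+(left+11)*XC,z]      # left: case-x of the finger's -x face
def Rz(s): return np.column_stack([np.r_[s*XC,0],np.r_[-s*-YC*-1,0],[0,0,-1]])
E
python3 - <<'E'
from h import *
best=None
for s in(1,-1):
    R=Rz(s); R[:,1]=np.cross(R[:,2],R[:,0]); q=inverse_kinematics(pose(65,250),R); print(s,np.round(q,2) if q is not None else None, inverse_kinematics(pose(-72,106),R) is not None)
    if q is not None and (best is None or abs(q[5]+.07)<best[0]): best=(abs(q[5]+.07),R)
R=best[1]; np.save('R.npy',R)
effector.command_gripper(0.0,30)
bot.move_ptp(pose(65,250),R); print(readout.get_clock(),readout.get_contact_force())
bot.move_linear(pose(65,152),feed=120,until_force=8)
print(readout.get_tool_pos(),readout.get_clock(),readout.get_contact_force())
cap('scene','b.png')
E
```

```text
1 [-0.33  0.4   1.47 -0.    1.27  1.14] True
-1 [-0.33  0.4   1.47 -0.    1.27 -2.  ] True
2.9167 [ 0.21388943 -0.40476204 -0.38498385]
[ 659.43241688 -176.97680801  153.07915071] 3.8833 [ 0.39487799 -0.28746087 -0.81208012]
```

View pics/b.png

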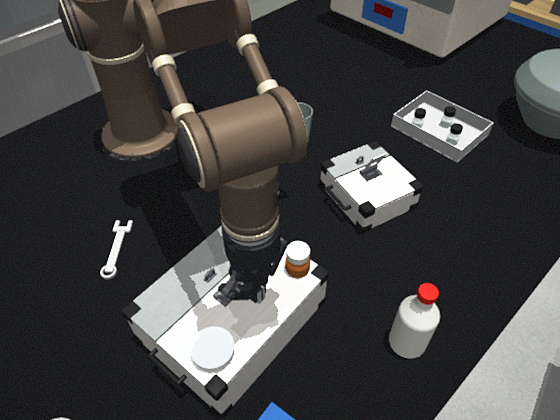

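The gripper stands behind the hasp at about (245,285), clear of the jar (297,258) and the dish (212,350). Next I sweep.

Run:
```python
from h import *
bot.move_linear(pose(0,152),feed=80,until_force=40)
print(readout.get_clock(),readout.get_contact_force())
for t,r in zip(np.radians([80,65,50,36,23,12,4]),[45,50,55,60,65,69,72]):
    hit=bot.move_linear(pose(-r*np.cos(t)+2*np.sin(t),106+r*np.sin(t)+2*np.cos(t)),feed=80,until_force=40)
    print(round(np.degrees(t)),hit,np.round(readout.get_contact_force(),1))
    if hit: break
else:
    hit=bot.move_linear(pose(-72,98),feed=25,until_force=22)
    print(hit,np.round(readout.get_contact_force(),1))
print(readout.get_tool_pos(),readout.get_clock())
```

```text
4.8917 [ 0.25439293 -1.40547523  0.05029137]
80 False [ 0.2  0.2 -0.9]
65 False [-0.1 -0.3  0. ]
50 False [0.  0.6 0.9]
36 False [-0.  -0.3 -0.2]
23 False [0.2 0.  0.1]
12 False [ 0.1 -0.4  0.2]
4 False [-0.1  0.9  0.3]
True [-1.4  0.2  7.7]
[ 522.87413006 -191.00340484  107.99660798] 7.4667
```

Run:
```python
from h import *
p=np.array(readout.get_tool_pos()); bot.move_linear(p+[0,0,120],feed=200)
bot.move_ptp(p+[-100,-250,150],np.load('R.npy'))
c=cap('top','c.png'); P=cloud(c); d=cap('scene','d.png'); print(readout.get_clock())
for vv in range(176,222,3):
    print(vv,[(int(P[vv,u,0]),int(P[vv,u,1]),int(P[vv,u,2])) if np.isfinite(P[vv,u,0]) else None for u in (362,367,372,378,384)])
x=cv2.resize(cv2.imread('pics/c.png')[150:230,335:415],(400,400),interpolation=2);y=cv2.resize(cv2.imread('pics/d.png')[230:310,170:250],(400,400),interpolation=2)
cv2.imwrite('pics/e.png',np.hstack([x,y]))
```

```text
9.375
176 [(591, -167, 104), (592, -177, 102), (592, -187, 103), (591, -199, 104), (592, -213, 99)]
179 [(584, -165, 108), (583, -175, 112), (583, -185, 111), (584, -197, 110), (583, -209, 110)]
182 [(578, -165, 109), (578, -176, 107), (578, -186, 106), (578, -198, 108), (580, -212, 100)]
185 [(572, -165, 107), (572, -176, 106), (572, -185, 109), (572, -198, 106), (573, -211, 100)]
188 [(566, -165, 106), (566, -175, 106), (566, -185, 106), None, (568, -213, 93)]
191 [(560, -165, 108), (560, -175, 107), (560, -185, 107), (559, -196, 109), (560, -210, 104)]
194 [(554, -164, 108), (554, -175, 106), (555, -187, 99), (555, -199, 99), (553, -208, 110)]
197 [(548, -165, 105), (549, -176, 101), (546, -183, 113), (546, -194, 115), (547, -208, 108)]
200 [(543, -166, 100), (541, -174, 108), (542, -185, 101), (542, -198, 101), (541, -207, 110)]
203 [(537, -166, 99), (535, -174, 108), (535, -184, 108), (535, -195, 110), (535, -208, 108)]
206 [(531, -165, 99), (529, -174, 107), (529, -184, 107), (529, -195, 110), (529, -207, 109)]
209 [(524, -165, 100), (523, -174, 107), (523, -184, 106), (523, -195, 108), (523, -207, 107)]
212 [(518, -165, 100), (517, -173, 109), (517, -183, 109), (517, -196, 105), (517, -208, 105)]
215 [(512, -165, 99), (511, -173, 107), (511, -183, 106), (511, -194, 110), (511, -206, 109)]
218 [(506, -165, 98), (506, -174, 100), (506, -184, 100), (506, -197, 98), (506, -209, 97)]
221 [(501, -165, 97), (500, -174, 101), (500, -185, 97), (500, -197, 98), (500, -209, 98)]
```

View pics/e.png

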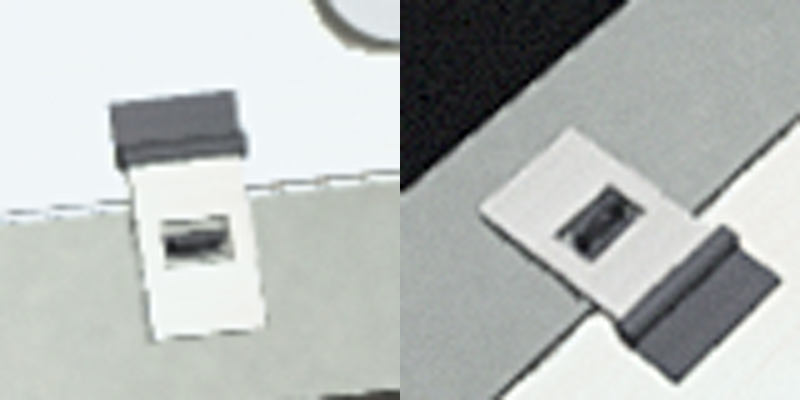

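The hasp lies flat: its top is at about 107–108 mm along its whole length, and the loop shows through the slot in both views (left crop (198,237), right crop (600,222)). The 22 N press stopped at z = 108, against the stop.

```bash
python3 -c "
from h import *
print(job.sign_off())"
```

```text
the job is handed in; nothing more can be done
None
```

The larger case's hasp is swung over and pressed flat, with the catch's loop standing up through the slot; the smaller case was never touched, and I handed the job in at about 9.4 s.

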